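# Load a platen spacer over the lip of the loading nest and bed it on the sprung stop

### The job

Slide the aluminium spacer plate along the green feed board and over the yellow lip, without lifting it, so that it drops flat into the pocket beyond. Keep pushing it gently along the pocket until it meets the brass end stop and the stop's springs visibly give a few millimetres, but do not ram the stop to the end of its travel; then let go and leave the plate lying flat in the pocket. Leave the tape roll, the jar and the wrench where they are.

Things in the scene. Friction and masses are not known exactly. Their poses are not given: they have to be found in the camera images.
- nest: Loading nest, fixed: low blue base 315 x 130 mm with a straight channel 94 mm wide between two black rails (tops 30 mm above the bench). Origin: on the bench, on the channel's centre line, straight below the drop edge of the yellow lip; x along the channel in the feed direction, y across, z up. Green feed board from x -155 to -20 mm, its top 19 mm above the bench.
- lip_edge (a point): Middle of the drop edge of the yellow lip, on its crest, 23 mm above the bench, axes as the nest. The lip is a ramp from x -20 to -4 mm rising 4 mm above the feed board, then a flat crest from -4 to 0 mm; at 0 it drops straight down to the pocket floor.
- pocket_start (a point): On the pocket floor at the foot of the lip's drop, 16 mm above the bench (7 mm below the crest), axes as the nest. The face of the sprung end stop lies somewhere between 84 and 108 mm from here along x, clamped at a different place each time and not reported. The rails continue along the pocket.
- spacer_center (a point): Centre of the loose spacer plate: bright aluminium, 64 mm along its x (feed direction), 90 mm along y, 16 mm thick, about 0.25 kg, two dark dots on top. It starts flat on the feed board, x along the nest's x. Flat in the pocket its centre is 24 mm above the bench and its top 9 mm above the lip's crest: fingertips just above the crest can still push it from behind.
- stop_pad (a joint): How far the end stop's brass pad (70 mm wide, 8 mm thick, top 32 mm above the bench, on two rods in a black carrier with a red knob, 48 mm high) is pushed back along the feed direction, m: 0 free, 0.009 bottomed. About 2.5 N starts it, then 2.5 N more per mm; damped; it returns when let go.
- tape: Bystander: roll of yellow tape lying flat, 84 mm across, 24 mm high; origin at the centre of its underside.
- jar: Bystander: amber glass jar with a blue cap, 48 mm across, 60 mm high; origin at the centre of its underside.
- wrench: Bystander: steel wrench 150 mm long lying on the bench along its x; origin under it.
Not all that is in view belongs to the job. What is meant by the part that bears spacer_center is not brown, purple or turquoise, and is the larger of those in its own colour.

How it is judged:
By the outcome, as a careful person would: the job done as asked, in the order asked, and still so for the second after the job is handed in, with the robot touching nothing.
It also fails if it takes over 48 s, if anything falls off the work surface, if the arm or the gripper's body presses on something with over 40 N, if the wrist force passes 120 N, or if a joint passes its speed limit or range.

### The arm

A 6-joint arm with a two-finger parallel gripper is mounted at the origin on the work surface. World frame = base frame: x ahead of the robot, y to its left, z up, the work surface at z = 0. Lengths are in m, angles in rad, forces in N, time in s.
With the tool pointing down it reaches from about 0.425 to 0.925 m from the base axis. Payload 12.5 kg.
Tool frame: the origin (TCP) lies on the centre line of the jaws, within the pads' length; the fingertips stand 11 mm ahead of it and the grasp point (between the pads) lies 8 mm behind it (arm.tip_reach is the distance from the TCP to the fingertips, in m); z points along the fingers, y is the direction in which the jaws open and shut (so a half turn about z gives the same grasp; the last joint's range is limited). The gripper opens to 85 mm and grips with 20 to 120 N. Pads are 22 mm wide; open, the fingers measure 114 mm over their backs; the gripper's body (76 mm by 85 mm) begins 54 mm behind the grasp point. The pads swing forward as they close: fully open they stand 13 mm farther back than shut.
Start: joints at [-1.365, 0.491, 1.559, -0, 1.092, -0.106], TCP at [0.192, -0.595, 0.242] pointing down, gripper open.
Joint ranges: [-3.1, 3.1], [-0.84, 2.19], [0.05, 2.79], [-1.13, 4.28], [0.06, 2.93], [-2.69, 2.69]. Speed limits (rad/s): [2.22, 2.22, 2.79, 3.14, 3.14, 3.14].

### API

Orientations are given as a rotation vector (axis times angle).
In Python, from rig import monitor, imaging, arm gives the robot as it stands. The module is installed in compiled form; this text tells all that it offers.
- The arm moves only by the tool play_rows, never from a script. Its argument "steps" is text: rows parted by semicolons, each of 7 numbers parted by spaces: the turn, a rotation vector about the tool's x, y, z in degrees, then the shift along the tool's x, y, z in mm, then the finger opening in mm, from 0 to 85.4. In form: ax ay az dx dy dz jaw; .... A call has exactly 10 rows; each row shifts and turns the commanded pose from where the row before left it, along the tool's axes as they then stand; what a row does not reach is not made up. A row lasts 1/10 s, in which the tool goes at most 50 mm and 8.59 degrees, less where a joint would pass 70% of its speed; a pose out of reach is approached as far as the arm can. A call is refused whole if a number of a shift passes 50 or a number of a turn 8.59, either way. A call with a gripper value outside its range is refused whole. The fingers move at their own pace and stop on an object; the grip force is fixed at half the most. Time passes only in rows, so rows that do not move let the fingers close, or fill a call up. It gives the time, the measured TCP pose, the force and the opening at its end, in the units of the state.
- monitor.get_state(): the state, without advancing time (a new reading comes with each control period).
- imaging.get_image(name): name is "scene" or "top" or "wrist"; returns (picture, depth): 384x512x3 uint8, blue, green, red; 384x512 float32, m along the optical axis (not along the pixel's ray), 0 where there is no reading.
- imaging.camera_params(name): a dict with "camera_matrix" (3x3 intrinsics, pixels), "view" (4x4, takes a point from world to camera coordinates); the wrist camera has in their place "T_tool_cam" (4x4, takes a point from camera to tool coordinates, whose origin is the TCP and whose axes are the flange's). Camera axes: x right, y up, looking along -z (the intrinsics and any distortion apply to the point x, -y, -z); pixel columns grow to the right and rows downward; lengths in m; the calibration is good to about 2 mm. The wrist camera is an equidistant fisheye: a pixel r from the principal point sees the ray r / f radians off the axis. A picture is of the moment at which its call begins: read the wrist's pose just before it. camera_params takes no time and is no camera call.
- arm.sign_off(): hands the job in, once; it reports no verdict.
The state is a dict: "time": time; "joint_pos": joint angles; "joint_vel": joint speeds; "joint_torque": joint torques, N m; "tool_pos": TCP position; "tcp_rot": TCP orientation; "force": force on the tool from outside, world axes, zero at the start; "moment": the same for the moment, N m; "opening": finger opening in m.
Only numpy, scipy, OpenCV 4.12 (cv2) and the standard library are available. Lean on these libraries where they do the work, as an engineer would, in place of code of your own. Each camera call takes 0.05 s, during which the arm holds its last target. There are 200 camera calls.

## Working session

There is one attempt and no reset: what is moved stays moved. The work goes in short steps, Python scripts to look and compute and a tool call to move; the robot and the scene stay as the last step left them, time stands still between calls to the robot, and variables do not carry over. Pictures are saved under pics/ and viewed, about 8 in all and at most 12, crops included, and the job is handed in when it is done.

Besides the shell and the picture viewer there is one more tool, called after "Call:" by a JSON object that holds its "name" and its "arguments", one argument or row to a line. play_rows: Moves the arm, as the interface text tells. Its arguments: {"type":"object","properties":{"steps":{"type":"string"}},"required":["steps"]}

```bash
mkdir -p pics
cat > h.py <<'E'
import numpy as np, cv2
from rig import monitor, imaging, arm
def cast(name,u,v,z):
    p=imaging.camera_params(name);K=np.array(p["camera_matrix"]);V=np.array(p["view"])
    d=np.linalg.inv(K)@[u,v,1];d=np.array([d[0],-d[1],-d[2]])
    R=V[:3,:3];c=-R.T@V[:3,3];w=R.T@d
    return c+w*(z-c[2])/w[2]
def dpt(name,u,v,dep):
    p=imaging.camera_params(name);K=np.array(p["camera_matrix"]);V=np.array(p["view"])
    d=np.linalg.inv(K)@[u,v,1]*dep;d=np.array([d[0],-d[1],-d[2]])
    R=V[:3,:3];return R.T@(d-V[:3,3])
E
python3 - <<'E'
from h import *
print(monitor.get_state())
ims=[]
for n in("scene","top"):
    im,d=imaging.get_image(n);np.savez(f"{n}0.npz",im=im,d=d);cv2.imwrite(f"pics/{n}0.png",cv2.resize(im,(800,600)))
    print(n,{k:np.round(v,3).tolist() if not isinstance(v,str) else v for k,v in imaging.camera_params(n).items()})
E
```

```text
{'time': 0.0, 'joint_pos': array([-1.36458665e+00,  4.91563193e-01,  1.55946184e+00,  2.62365277e-05,
        1.09170893e+00, -1.05589616e-01]), 'joint_vel': array([ 0.00198916, -0.00161582,  0.00035596,  0.00039771,  0.00167057,
       -0.00167699]), 'joint_torque': array([ 1.48013354e-03, -6.18451953e+01, -2.61595792e+01, -1.54042477e-04,
        4.00069242e-03, -2.83329933e-05]), 'tool_pos': array([ 0.19172013, -0.59463665,  0.24172121]), 'tcp_rot': array([-3.10236794e+00, -4.87595686e-01,  5.36210784e-05]), 'force': array([ 0.35021808, -0.01137667, -0.29444593]), 'moment': array([ 0.04822625, -0.09289672, -0.0247832 ]), 'opening': 0.08544255903096602}
scene {'camera_matrix': [[393.655, 0.0, 255.806], [0.0, 393.655, 191.341], [0.0, 0.0, 1.0]], 'view': [[0.59, 0.807, -0.005, -0.305], [-0.664, 0.489, 0.566, 0.369], [0.459, -0.331, 0.825, -1.1], [0.0, 0.0, 0.0, 1.0]]}
top {'camera_matrix': [[460.514, 0.0, 250.374], [0.0, 460.514, 197.013], [0.0, 0.0, 1.0]], 'view': [[-0.029, -0.999, -0.041, -0.002], [0.994, -0.034, 0.108, -0.582], [-0.109, -0.037, 0.993, -0.914], [0.0, 0.0, 0.0, 1.0]]}
```

View pics/top0.png

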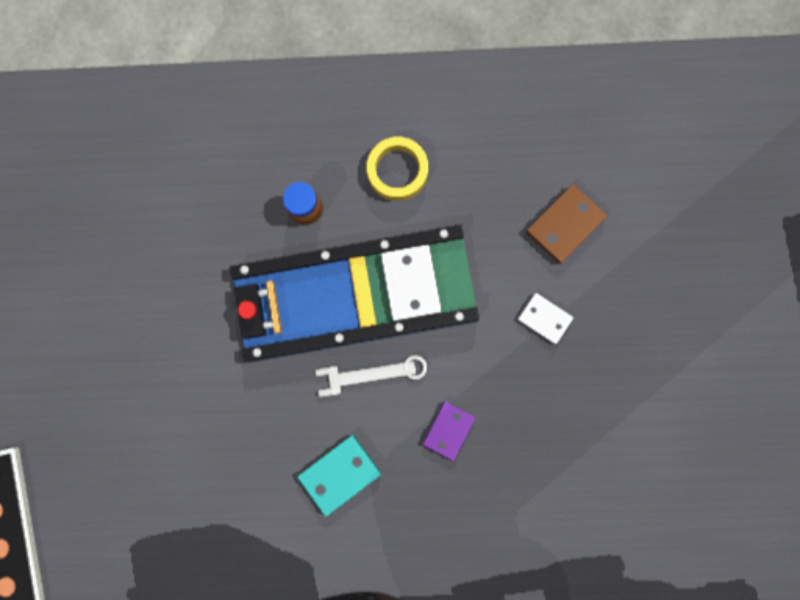

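View pics/scene0.png

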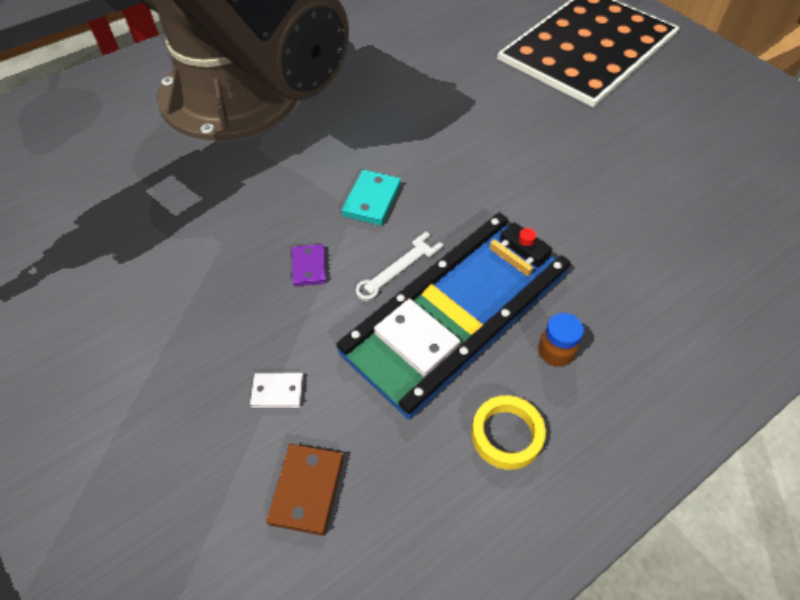

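The top picture shows the nest with the bright plate at (410,283), the yellow lip at (362,292) and the brass pad at (273,307). Feed is towards image left. The scene view agrees. The smaller white plate at (545,318) is off the nest, so it is a decoy.

```bash
cat > meas.py <<'E'
from h import *
def masks(im):
    h=cv2.cvtColor(im,cv2.COLOR_BGR2HSV)
    return dict(lip=cv2.inRange(h,(22,140,120),(32,255,255)),pad=cv2.inRange(h,(12,100,140),(21,255,255)),
      plate=cv2.inRange(h,(0,0,200),(179,40,255)))
def blobs(m,amin=60):
    cs,_=cv2.findContours(m,cv2.RETR_EXTERNAL,cv2.CHAIN_APPROX_NONE)
    return [c for c in cs if cv2.contourArea(c)>amin]
def tri(u1,u2):
    # two rays -> midpoint
    a0,a1=cast("top",*u1,0),cast("top",*u1,.1);b0,b1=cast("scene",*u2,0),cast("scene",*u2,.1)
    d,e=a1-a0,b1-b0
    t=np.linalg.lstsq(np.c_[d,-e],b0-a0,rcond=None)[0]
    p,q=a0+t[0]*d,b0+t[1]*e
    return (p+q)/2,np.linalg.norm(p-q)
E
python3 - <<'E'
from meas import *
Z=dict(lip=.023,pad=.032,plate=.035)
for n in("top","scene"):
    f=np.load(n+"0.npz");im,d=f["im"],f["d"]
    for k,m in masks(im).items():
        for c in blobs(m):
            r=cv2.minAreaRect(c);b=cv2.boxPoints(r)
            P=np.array([cast(n,*q,Z[k]) for q in b])[:,:2]
            (u,v)=r[0]
            print(n,k,cv2.contourArea(c),np.round(r[0],1),"depth z",np.round(dpt(n,u,v,d[int(v),int(u)]),4),"corners",np.round(P*1000).tolist(), "sides",np.round(1000*np.linalg.norm(P-np.roll(P,-1,0),axis=1)))
E
```

```text
top lip 367.0 [231.7 186.1] depth z [0.6069 0.0186 0.0196] corners [[652.0, 35.0], [655.0, 15.0], [561.0, 2.0], [559.0, 21.0]] sides [20. 94. 19. 94.]
top lip 1176.5 [253.5 107. ] depth z [ 0.7818 -0.0315 -0.0031] corners [[817.0, 8.0], [813.0, -75.0], [731.0, -72.0], [734.0, 10.0]] sides [83. 82. 82. 83.]
top pad 101.5 [174.8 196. ] depth z [0.5889 0.1361 0.0307] corners [[622.0, 145.0], [623.0, 136.0], [555.0, 127.0], [554.0, 136.0]] sides [ 9. 69.  9. 69.]
top pad 1127.0 [363. 142.] depth z [ 0.6918 -0.2597  0.0118] corners [[680.0, -205.0], [739.0, -267.0], [695.0, -306.0], [637.0, -243.0]] sides [86. 58. 85. 58.]
top plate 163.5 [ 12.6 335.4] depth z [0.3118 0.4824 0.011 ] corners [[411.0, 499.0], [414.0, 480.0], [223.0, 440.0], [220.0, 458.0]] sides [ 19. 195.  19. 195.]
top plate 514.5 [237.4 238.5] depth z [0.498  0.0106 0.0037] corners [[502.0, 82.0], [526.0, -59.0], [492.0, -65.0], [469.0, 76.0]] sides [143.  34. 143.  34.]
top plate 543.5 [349.  203.3] depth z [ 0.5638 -0.2242  0.0085] corners [[562.0, -185.0], [595.0, -209.0], [561.0, -255.0], [528.0, -231.0]] sides [41. 
[... 1753 characters left out ...]
.0], [990.0, 203.0]] sides [62. 44. 62. 42.]
scene plate 627.5 [176.5 249.5] depth z [ 0.5664 -0.2252  0.0102] corners [[542.0, -242.0], [579.0, -192.0], [616.0, -214.0], [580.0, -263.0]] sides [62. 43. 60. 43.]
scene plate 1293.0 [266.  214.1] depth z [ 0.6166 -0.048   0.035 ] corners [[578.0, -87.0], [558.0, -17.0], [655.0, -9.0], [670.0, -77.0]] sides [73. 97. 69. 92.]
scene plate 396.5 [253.9 170. ] depth z [0.4956 0.0102 0.005 ] corners [[507.0, -71.0], [488.0, 73.0], [522.0, 68.0], [539.0, -73.0]] sides [145.  35. 142.  32.]
scene plate 298.5 [377.2  43.5] depth z [0.3417 0.5547 0.0117] corners [[197.0, 456.0], [366.0, 753.0], [512.0, 589.0], [358.0, 326.0]] sides [342. 220. 305. 208.]
```

Call:
{"name": "play_rows", "arguments": {
  "steps": "0 0 -8.04 0 0 0 40;0 0 -8.04 0 0 0 40;0 0 -8.04 0 0 0 40;0 0 -8.04 0 0 0 40;0 0 -8.04 0 0 0 40;0 0 -8.04 0 0 0 40;0 0 -8.04 0 0 0 40;0 0 -8.04 0 0 0 40;0 0 -8.04 0 0 0 40;0 0 -8.04 0 0 0 40"
}}

```text
time: 1.1
tool_pos: [0.1917, -0.5947, 0.242]
tcp_rot: [-2.048, -2.381, -0.001]
force: [-0.5, -0.3, 0.5]
opening: 0.04
```

Call:
{"name": "play_rows", "arguments": {
  "steps": "0 0 0 21 25 0 40;0 0 0 21 25 0 40;0 0 0 21 25 0 40;0 0 0 21 25 0 40;0 0 0 21 25 0 40;0 0 0 21 25 0 40;0 0 0 21 25 0 40;0 0 0 21 25 0 40;0 0 0 21 25 0 40;0 0 0 21 25 0 40"
}}

```text
time: 2.1
tool_pos: [0.4097, -0.35, 0.2422]
tcp_rot: [-2.055, -2.375, 0.0]
force: [0.3, 0.0, 0.9]
opening: 0.04
```

Call:
{"name": "play_rows", "arguments": {
  "steps": "0 0 0 21 25 0 40;0 0 0 21 25 0 40;0 0 0 21 25 0 40;0 0 0 21 25 0 40;0 0 0 21 25 0 40;0 0 0 21 25 0 40;0 0 0 21 25 0 40;0 0 0 21 25 0 40;0 0 0 21 25 0 40;0 0 0 0 0 0 40"
}}

```text
time: 3.1
tool_pos: [0.6061, -0.129, 0.2417]
tcp_rot: [-2.052, -2.378, -0.0]
force: [-0.6, -0.3, -0.7]
opening: 0.04
```

```bash
cat > st.py <<'E'
from h import *
from scipy.spatial.transform import Rotation as Ro
A=np.radians(98.2);L=np.array([605.5,28]);f=np.array([np.cos(A),np.sin(A)]);c=np.array([-f[1],f[0]])
def st():
    s=monitor.get_state();R=Ro.from_rotvec(s["tcp_rot"]).as_matrix();p=s["tool_pos"]*1000
    tip=p+R[:,2]*arm.tip_reach*1000
    print("t",round(s["time"],2),"tcp",p.round(1),"tip z",tip[2].round(1),"nest x,y of tcp",((p[:2]-L)@f).round(1),((p[:2]-L)@c).round(1),
     "toolx ang",np.degrees(np.arctan2(R[1,0],R[0,0])).round(2),"tilt",R[2,:2].round(4),"F along,across,z",(s["force"][:2]@f).round(2),(s["force"][:2]@c).round(2),s["force"][2].round(2),"open",round(s["opening"],4),"reach",arm.tip_reach)
    return s
if __name__=="__main__": st()
E
python3 - <<'E'
from st import *
st()
im,d=imaging.get_image("wrist");cv2.imwrite("pics/w1.png",im)
E
```

```text
t 3.1 tcp [ 606.1 -129.   241.7] tip z 230.7 nest x,y of tcp -155.5 21.8 toolx ang 98.43 tilt [ 0.0005 -0.0001] F along,across,z -0.19 0.6 -0.7 open 0.04 reach 0.011
```

View pics/w1.png

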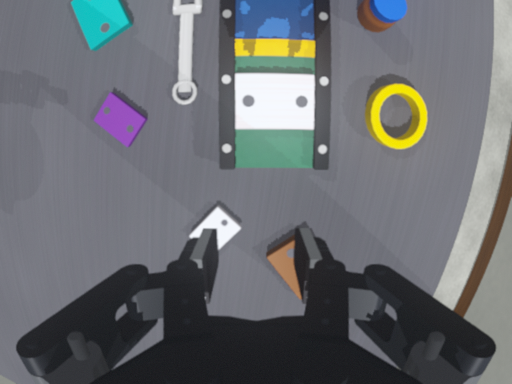

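The wrist view shows the nest straight ahead, with the plate at (275,100) and the empty green board behind it at (275,148). I'll move over that board and descend.

Call:
{"name": "play_rows", "arguments": {
  "steps": "0 0 0 5 4.4 0 40;0 0 0 5 4.4 0 40;0 0 0 5 4.4 0 40;0 0 0 5 4.3 0 40;0 0 0 4.5 4.3 0 40;0 0 0 0 0 32 40;0 0 0 0 0 36 40;0 0 0 0 0 36 40;0 0 0 0 0 36 40;0 0 0 0 0 30 40"
}}

```text
time: 4.15
tool_pos: [0.6223, -0.1041, 0.0704]
tcp_rot: [-2.055, -2.375, 0.001]
force: [-0.1, -0.7, -0.3]
opening: 0.0397
```

Run:
```python
from st import *
st()
im,d=imaging.get_image("scene");cv2.imwrite("pics/s2.png",cv2.resize(im[110:300,180:430],(750,570)))
```

```text
t 4.15 tcp [ 622.3 -104.1   70.4] tip z 59.4 nest x,y of tcp -133.1 2.2 toolx ang 98.26 tilt [ 0.0003 -0.0008] F along,across,z -0.7 0.22 -0.34 open 0.0397 reach 0.011
```

View pics/s2.png

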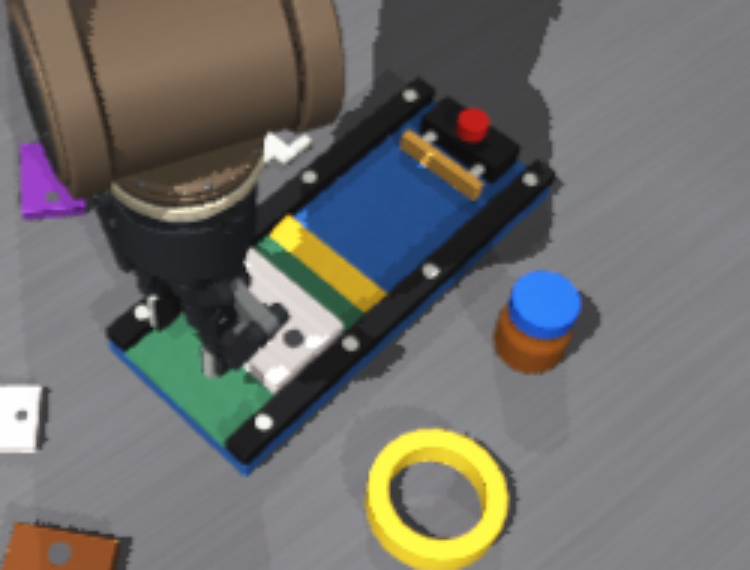

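The scene crop shows the fingers at about (215,340), over the green board just behind the plate, with the stop still free at (440,165). Next I lower to just above crest height.

Call:
{"name": "play_rows", "arguments": {
  "steps": "0 0 0 0 2 5 40;0 0 0 0 0 5 40;0 0 0 0 0 5 40;0 0 0 0 0 5 40;0 0 0 0 0 5 40;0 0 0 0 0 4 40;0 0 0 0 0 3 40;0 0 0 0 0 1 40;0 0 0 0 0 0 40;0 0 0 0 0 0 40"
}}

```text
time: 5.2
tool_pos: [0.6246, -0.1041, 0.0394]
tcp_rot: [2.055, 2.376, 0.0]
force: [0.8, -0.4, 0.1]
opening: 0.0398
```

```bash
python3 st.py
```

```text
t 5.2 tcp [ 624.6 -104.1   39.4] tip z 28.4 nest x,y of tcp -133.5 -0.1 toolx ang 98.27 tilt [-0.0002  0.0002] F along,across,z -0.48 -0.74 0.05 open 0.0398 reach 0.011
```

Call:
{"name": "play_rows", "arguments": {
  "steps": "0 0 0 0 0 0.3 40;0 0 0 0 0 0.3 40;0 0 0 0 0 0.3 40;0 0 0 0 0 0.3 40;0 0 0 0 0 0.3 40;0 0 0 0 0 0.3 40;0 0 0 0 0 0.3 40;0 0 0 0 0 0.3 40;0 0 0 0 0 0 40;0 0 0 0 0 0 40"
}}

```text
time: 6.2
tool_pos: [0.6245, -0.1041, 0.0369]
tcp_rot: [2.056, 2.376, -0.0]
force: [0.0, 0.3, -0.3]
opening: 0.0399
```

Run:
```python
from st import *
st()
im,d=imaging.get_image("wrist");cv2.imwrite("pics/w3.png",im);np.savez("w3.npz",im=im,d=d)
print(imaging.camera_params("wrist"))
```

```text
t 6.2 tcp [ 624.5 -104.1   36.9] tip z 25.9 nest x,y of tcp -133.5 0.0 toolx ang 98.26 tilt [-0.0001  0.    ] F along,across,z 0.3 -0.05 -0.33 open 0.0399 reach 0.011
{'camera_matrix': array([[297.31863964,   0.        , 255.62361958],
       [  0.        , 297.31863964, 192.09353307],
       [  0.        ,   0.        ,   1.        ]]), 'T_tool_cam': array([[-6.39333674e-04,  9.63961597e-01,  2.66040656e-01,
         6.78865726e-02],
       [ 9.99999726e-01,  7.15244458e-04, -1.88447480e-04,
        -4.47171036e-04],
       [-3.71940239e-04,  2.66040463e-01, -9.63961791e-01,
        -1.31622579e-01],
       [ 0.00000000e+00,  0.00000000e+00,  0.00000000e+00,
         1.00000000e+00]])}
```

View pics/w3.png

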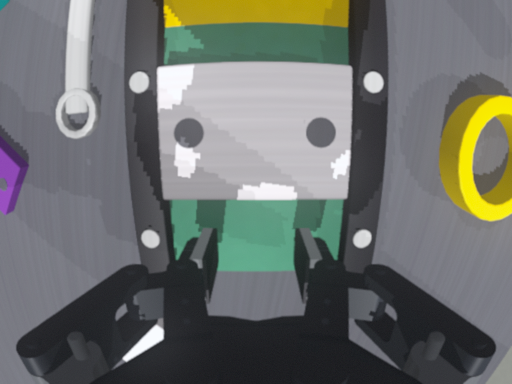

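The wrist view shows both fingertips, at (208,235) and (303,235), centred in the channel. They are behind the plate's rear edge at row 198 and not in contact. I'll check the true tip height from the wrist depth image.

Run:
```python
from h import *
f=np.load("w3.npz");d=f["d"];p=imaging.camera_params("wrist");K=p["camera_matrix"];T=p["T_tool_cam"]
v,u=np.mgrid[0:384,0:512];x=(u-K[0,2])/K[0,0];y=(v-K[1,2])/K[0,0];th=np.hypot(x,y);s=np.where(th>0,np.tan(th)/np.maximum(th,1e-9),1)
P=np.stack([x*s*d,-y*s*d,-d],-1)@T[:3,:3].T+T[:3,3];P*=1000
for vv in range(224,300,6):
    print(vv,[ (uu,*P[vv,uu].round(0).astype(int)) for uu in (190,197,203,207,211,215)])
m=(np.hypot(P[...,0],0)<14)&(np.abs(P[...,1])<40)&(v>220)&(d>0)&(P[...,2]<15)
print("finger max x,z",np.percentile(P[m][:,0],[50,98,100]),np.percentile(P[m][:,2],[50,98,100]))
pl=P[120:190,200:300,2];print("plate top tool z",np.median(pl),"board",np.median(P[210:225,240:270,2]))
print("plate rear x at col255", [(r,P[r,255].round(1).tolist()) for r in (194,197,200)])
```

```text
224 [(190, np.int64(9), np.int64(-36), np.int64(18)), (197, np.int64(8), np.int64(-33), np.int64(18)), (203, np.int64(9), np.int64(-29), np.int64(17)), (207, np.int64(9), np.int64(-27), np.int64(17)), (211, np.int64(9), np.int64(-25), np.int64(18)), (215, np.int64(9), np.int64(-22), np.int64(18))]
230 [(190, np.int64(4), np.int64(-37), np.int64(19)), (197, np.int64(5), np.int64(-33), np.int64(19)), (203, np.int64(12), np.int64(-26), np.int64(2)), (207, np.int64(12), np.int64(-24), np.int64(2)), (211, np.int64(11), np.int64(-22), np.int64(3)), (215, np.int64(12), np.int64(-20), np.int64(2))]
236 [(190, np.int64(1), np.int64(-37), np.int64(18)), (197, np.int64(1), np.int64(-33), np.int64(18)), (203, np.int64(12), np.int64(-25), np.int64(-5)), (207, np.int64(12), np.int64(-23), np.int64(-6)), (211, np.int64(12), np.int64(-21), np.int64(-5)), (215, np.int64(9), np.int64(-20), np.int64(0))]
242 [(190, np.int64(8), np.int64(-32), np.int64(-4)), (197, np.int64(12), np.int64(-27), np.int64(-12)), (203, np.int64(11), np.int64(-24), np.int64(-11)), (207, np.int64(12), np.int64(-22), np.int64(-
[... 2437 characters left out ...]
p.int64(-21), np.int64(-29)), (211, np.int64(-8), np.int64(-20), np.int64(-20)), (215, np.int64(-48), np.int64(-28), np.int64(37))]
296 [(190, np.int64(17), np.int64(-19), np.int64(-61)), (197, np.int64(17), np.int64(-17), np.int64(-61)), (203, np.int64(18), np.int64(-16), np.int64(-62)), (207, np.int64(-7), np.int64(-21), np.int64(-28)), (211, np.int64(-53), np.int64(-31), np.int64(38)), (215, np.int64(-53), np.int64(-28), np.int64(37))]
finger max x,z [11.42262669 13.09388201 13.99577679] [-69.73039248   0.95971535  10.06055944]
plate top tool z 1.8334814796916872 board 17.774833702189127
plate rear x at col255 [(194, [30.4, -0.7, 1.1]), (197, [28.8, -0.7, 1.5]), (200, [22.5, -0.7, 17.3])]
```

Run:
```python
from h import *
f=np.load("w3.npz");d=f["d"];p=imaging.camera_params("wrist");K=p["camera_matrix"];T=p["T_tool_cam"]
v,u=np.mgrid[0:384,0:512];x=(u-K[0,2])/K[0,0];y=(v-K[1,2])/K[0,0];th=np.hypot(x,y);s=np.tan(th)/th
P=(np.stack([x*s*d,-y*s*d,-d],-1)@T[:3,:3].T+T[:3,3])*1000
for r in range(225,236): print(r,[tuple(P[r,c][[0,2]].round(1).tolist()) for c in (206,209,213,215,298,302,306)])
```

```text
225 [(8.0, 17.8), (8.4, 17.0), (8.1, 17.8), (7.6, 19.1), (8.3, 17.1), (8.2, 17.5), (8.0, 17.7)]
226 [(8.1, 16.3), (7.7, 17.4), (7.7, 17.4), (7.1, 18.9), (7.3, 18.1), (7.4, 17.9), (7.4, 17.9)]
227 [(6.6, 18.6), (6.7, 18.2), (6.3, 19.3), (6.7, 18.4), (7.3, 16.8), (7.0, 17.4), (6.9, 17.5)]
228 [(11.7, 4.7), (11.5, 5.2), (11.7, 4.8), (12.0, 4.1), (11.9, 4.2), (11.5, 5.1), (11.6, 4.7)]
229 [(11.6, 3.6), (11.9, 3.0), (11.3, 4.4), (11.6, 3.8), (11.6, 3.5), (11.8, 3.1), (11.6, 3.6)]
230 [(11.5, 2.5), (11.7, 2.1), (11.5, 2.7), (11.7, 2.1), (11.9, 1.6), (11.7, 2.0), (11.4, 2.6)]
231 [(11.6, 0.9), (11.5, 1.4), (11.9, 0.5), (11.6, 1.2), (12.0, 0.2), (11.4, 1.5), (11.7, 0.7)]
232 [(12.0, -1.1), (11.4, 0.3), (11.8, -0.5), (11.1, 1.2), (11.8, -0.5), (11.1, 0.9), (11.8, -0.7)]
233 [(11.9, -2.1), (11.8, -1.9), (11.6, -1.4), (10.7, 0.8), (12.0, -2.4), (11.7, -1.8), (11.8, -2.1)]
234 [(11.6, -2.5), (11.8, -3.1), (11.4, -2.0), (10.0, 1.1), (11.1, -1.3), (11.7, -2.8), (11.4, -2.2)]
235 [(11.4, -3.4), (11.8, -4.1), (11.6, -3.7), (9.6, 1.0), (10.6, -1.5), (11.6, -3.8), (11.8, -4.3)]
```

At this opening the tips are only 5.3 mm ahead of the TCP, so they stand at 31.6 mm. I'll lower 6 mm to about 25.6 mm and start pushing.

Call:
{"name": "play_rows", "arguments": {
  "steps": "0 0 0 0 0 2 40;0 0 0 0 0 2 40;0 0 0 0 0 2 40;0 0 0 0 0 0 40;0 0 0 5 0 0 40;0 0 0 5 0 0 40;0 0 0 3 0 0 40;0 0 0 4 0 0 40;0 0 0 5 0 0 40;0 0 0 5 0 0 40"
}}

```text
time: 7.25
tool_pos: [0.6207, -0.0771, 0.031]
tcp_rot: [2.055, 2.375, 0.0]
force: [-0.3, -2.0, 0.4]
opening: 0.04
```

Call:
{"name": "play_rows", "arguments": {
  "steps": "0 0 0 5 0 0 40;0 0 0 5 0 0 40;0 0 0 5 0 0 40;0 0 0 5 0 0 40;0 0 0 4 0 0 40;0 0 0 4 0 0 40;0 0 0 4 0 0 40;0 0 0 4 0 0 40;0 0 0 4 0 0 40;0 0 0 4 0 0 40"
}}

```text
time: 8.25
tool_pos: [0.6142, -0.0335, 0.0309]
tcp_rot: [2.056, 2.376, -0.0]
force: [1.1, -2.9, 1.0]
opening: 0.0399
```

Run:
```python
from st import *
st()
im,d=imaging.get_image("wrist");cv2.imwrite("pics/w4.png",im)
```

```text
t 8.25 tcp [614.2 -33.5  30.9] tip z 19.9 nest x,y of tcp -62.1 0.1 toolx ang 98.26 tilt [-0.0001 -0.0001] F along,across,z -3.05 -0.72 1.0 open 0.0399 reach 0.011
```

View pics/w4.png

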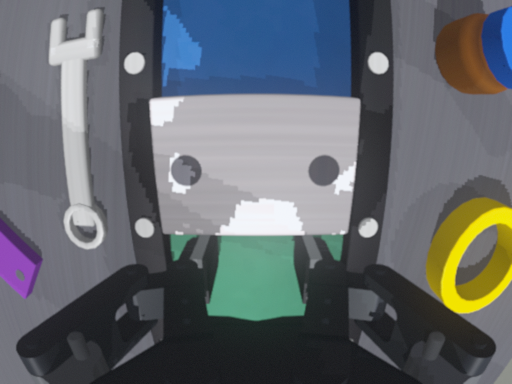

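The wrist view shows the plate square in the channel, with its rear at row 235 against both tips and its front over the lip. Push force is about 3 N. Continuing over the lip.

Call:
{"name": "play_rows", "arguments": {
  "steps": "0 0 0 4 0 0 40;0 0 0 4 0 0 40;0 0 0 4 0 0 40;0 0 0 4 0 0 40;0 0 0 4 0 0 40;0 0 0 4 0 0 40;0 0 0 4 0 0 40;0 0 0 4 0 0 40;0 0 0 4 0 0 40;0 0 0 4 0 0 40"
}}

```text
time: 9.3
tool_pos: [0.6085, 0.006, 0.0311]
tcp_rot: [2.056, 2.375, 0.0]
force: [0.7, -1.5, 0.0]
opening: 0.0399
```

Call:
{"name": "play_rows", "arguments": {
  "steps": "0 0 0 3 0 0 40;0 0 0 3 0 0 40;0 0 0 3 0 0 40;0 0 0 3 0 0 40;0 0 0 3 0 0 40;0 0 0 3 0 0 40;0 0 0 3 0 0 40;0 0 0 3 0 0 40;0 0 0 2 0 0 40;0 0 0 2 0 0 40"
}}

```text
time: 10.3
tool_pos: [0.606, 0.0326, 0.0324]
tcp_rot: [2.052, 2.373, 0.002]
force: [1.1, -9.8, 14.0]
opening: 0.0399
```

Run:
```python
from st import *
st()
im,d=imaging.get_image("wrist");cv2.imwrite("pics/w5.png",im);np.savez("w5.npz",im=im,d=d)
p=imaging.camera_params("wrist");K=p["camera_matrix"];T=p["T_tool_cam"]
v,u=np.mgrid[0:384,0:512];x=(u-K[0,2])/K[0,0];y=(v-K[1,2])/K[0,0];th=np.hypot(x,y);s=np.tan(th)/th
P=(np.stack([x*s*d,-y*s*d,-d],-1)@T[:3,:3].T+T[:3,3])*1000
for r in list(range(20,250,10)): print(r,P[r,255].round(1).tolist(),P[r,200,2].round(1),P[r,310,2].round(1))
```

```text
t 10.3 tcp [606.   32.6  32.4] tip z 21.4 nest x,y of tcp 4.5 -1.2 toolx ang 98.29 tilt [-0.002   0.0038] F along,across,z -9.88 0.34 14.02 open 0.0399 reach 0.011
20 [109.9, -0.6, -0.2] 4.2 17.9
30 [105.0, -0.6, -0.6] -0.2 -0.5
40 [102.4, -0.7, 8.1] 3.8 4.0
50 [99.0, -0.7, 15.3] 16.4 16.7
60 [94.2, -0.7, 16.9] 16.6 16.3
70 [89.0, -0.7, 16.8] 16.2 15.0
80 [83.9, -0.7, 16.5] 15.1 16.5
90 [78.8, -0.7, 14.8] 15.8 15.3
100 [73.2, -0.7, 0.7] 1.2 1.2
110 [68.8, -0.7, -0.1] 0.6 0.8
120 [64.3, -0.7, 1.3] -0.9 0.7
130 [59.9, -0.7, 0.6] -0.0 -0.5
140 [55.5, -0.7, -0.4] 1.0 0.3
150 [50.9, -0.7, 0.6] 0.3 -131.6
160 [46.6, -0.7, -1.0] -0.2 -0.1
170 [41.7, -0.7, 0.9] 0.4 -0.4
180 [37.4, -0.7, -0.5] -0.0 0.5
190 [32.5, -0.7, 0.3] 0.6 -0.6
200 [27.2, -0.7, 1.7] -0.5 0.4
210 [22.7, -0.7, 0.6] 1.7 0.2
220 [18.1, -0.7, -0.6] -0.5 0.8
230 [12.4, -0.7, 0.7] 0.7 1.4
240 [0.1, -0.8, 16.0] -9.1 -9.0
```

View pics/w5.png

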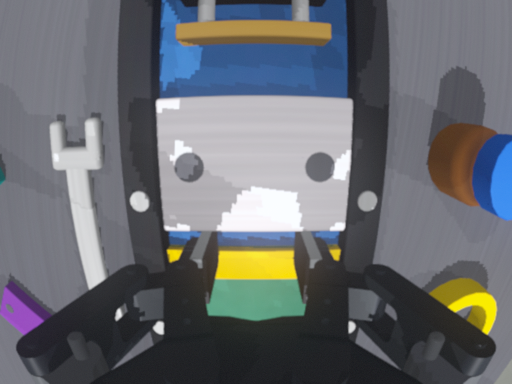

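The plate is flat in the pocket: its top reads level, about 32 mm above the bench. The gap to the brass pad at (253,33) is about 26 mm. The tips are rubbing on the lip crest (Fz 14 N), so I'll raise them 3.5 mm and go on slowly.

Call:
{"name": "play_rows", "arguments": {
  "steps": "0 0 0 0 0 -2 40;0 0 0 0 0 -1.5 40;0 0 0 0 0 0 40;0 0 0 3 0 0 40;0 0 0 3 0 0 40;0 0 0 3 0 0 40;0 0 0 3 0 0 40;0 0 0 3 0 0 40;0 0 0 2 0 0 40;0 0 0 1 0 0 40"
}}

```text
time: 11.35
tool_pos: [0.6018, 0.0516, 0.0343]
tcp_rot: [-2.055, -2.376, 0.0]
force: [-0.4, -1.4, -0.6]
opening: 0.0402
```

```bash
cat > gap.py <<'E'
from st import *
s=st()
im,d=imaging.get_image("wrist")
p=imaging.camera_params("wrist");K=p["camera_matrix"];T=p["T_tool_cam"]
v,u=np.mgrid[0:384,0:512];x=(u-K[0,2])/K[0,0];y=(v-K[1,2])/K[0,0];th=np.hypot(x,y);sc=np.tan(th)/th
# cast to tool z of plate/pad top (32 mm above bench)
D=np.stack([x*sc,-y*sc,-np.ones_like(x)],-1)@T[:3,:3].T
zt=s["tool_pos"][2]-.032;P=(T[:3,3]+D*((zt-T[2,3])/D[...,2])[...,None])*1000
h=cv2.cvtColor(im,cv2.COLOR_BGR2HSV)
pad=cv2.inRange(h,(12,100,100),(21,255,255))[:150,170:340]
if 1:
    r,c=np.nonzero(pad);c=c+170
    q=P[r,c];q=q[np.abs(q[:,1])<34]
    print("pad x range at top plane",np.percentile(q[:,0],[1,99]).round(1) if len(q) else None,"nest", (np.percentile(q[:,0],[1,99])+(s["tool_pos"][:2]*1000-L)@f).round(1))
g=cv2.cvtColor(im,cv2.COLOR_BGR2HSV)[...,1]
w=(g<60)&(h[...,2]>90)&(np.abs(P[...,1])<12)&(P[...,0]>8)&(P[...,0]<82)
print("plate x range",np.percentile(P[w][:,0],[1,99]).round(1))
import sys
cv2.imwrite("pics/"+sys.argv[1],im)
E
python3 gap.py w6.png
```

```text
t 11.35 tcp [601.8  51.6  34.3] tip z 23.3 nest x,y of tcp 23.9 0.3 toolx ang 98.28 tilt [ 0.     -0.0003] F along,across,z -1.34 0.57 -0.62 open 0.0402 reach 0.011
pad x range at top plane [81.9 90.4] nest [105.8 114.3]
plate x range [12.8 75.6]
```

Call:
{"name": "play_rows", "arguments": {
  "steps": "0 0 0 1 0 0 40;0 0 0 1 0 0 40;0 0 0 1 0 0 40;0 0 0 1 0 0 40;0 0 0 1 0 0 40;0 0 0 0.5 0 0 40;0 0 0 0.5 0 0 40;0 0 0 0.5 0 0 40;0 0 0 0.5 0 0 40;0 0 0 0 0 0 40"
}}

```text
time: 12.4
tool_pos: [0.6009, 0.0583, 0.0344]
tcp_rot: [2.056, 2.376, -0.0]
force: [-0.0, -0.6, -0.4]
opening: 0.0398
```

```bash
python3 gap.py w7.png
```

```text
t 12.4 tcp [600.9  58.3  34.4] tip z 23.4 nest x,y of tcp 30.6 0.2 toolx ang 98.27 tilt [-0.0001  0.    ] F along,across,z -0.61 0.12 -0.44 open 0.0398 reach 0.011
pad x range at top plane [76.  83.9] nest [106.7 114.5]
plate x range [12.8 75.2]
```

Call:
{"name": "play_rows", "arguments": {
  "steps": "0 0 0 0.5 0 0 40;0 0 0 0.5 0 0 40;0 0 0 0.5 0 0 40;0 0 0 0.5 0 0 40;0 0 0 0.5 0 0 40;0 0 0 0.5 0 0 40;0 0 0 0 0 0 40;0 0 0 0 0 0 40;0 0 0 0 0 0 40;0 0 0 0 0 0 40"
}}

```text
time: 13.45
tool_pos: [0.6007, 0.0606, 0.0344]
tcp_rot: [2.055, 2.375, -0.0]
force: [0.3, -5.6, -0.7]
opening: 0.0399
```

```bash
python3 gap.py w8.png
```

```text
t 13.45 tcp [600.7  60.6  34.4] tip z 23.4 nest x,y of tcp 33.0 0.1 toolx ang 98.27 tilt [-0.0007  0.0003] F along,across,z -5.59 0.55 -0.68 open 0.0399 reach 0.011
pad x range at top plane [75.9 83.1] nest [108.8 116. ]
plate x range [12.8 74.8]
```

Call:
{"name": "play_rows", "arguments": {
  "steps": "0 0 0 0.5 0 0 40;0 0 0 0.5 0 0 40;0 0 0 0.5 0 0 40;0 0 0 0.5 0 0 40;0 0 0 0.5 0 0 40;0 0 0 0.5 0 0 40;0 0 0 0.5 0 0 40;0 0 0 0.5 0 0 40;0 0 0 0 0 0 40;0 0 0 0 0 0 40"
}}

```text
time: 14.5
tool_pos: [0.6003, 0.0637, 0.0345]
tcp_rot: [2.055, 2.375, -0.001]
force: [0.7, -14.4, -0.0]
opening: 0.0401
```

```bash
python3 gap.py w9.png
```

```text
t 14.5 tcp [600.3  63.7  34.5] tip z 23.5 nest x,y of tcp 36.0 0.1 toolx ang 98.27 tilt [-0.0016  0.0004] F along,across,z -14.32 1.39 -0.04 open 0.0401 reach 0.011
pad x range at top plane [75.6 83. ] nest [111.6 119.1]
plate x range [12.2 74.7]
```

Force along feed is 14.3 N and the pad has moved back about 4–5 mm of its 9. I'll back off gently and lift clear.

Call:
{"name": "play_rows", "arguments": {
  "steps": "0 0 0 -1 0 0 40;0 0 0 -1 0 0 40;0 0 0 -1 0 0 40;0 0 0 -1 0 0 40;0 0 0 -1 0 0 40;0 0 0 -2 0 0 40;0 0 0 -2 0 0 40;0 0 0 -2 0 0 40;0 0 0 -2 0 0 40;0 0 0 -2 0 0 40"
}}

```text
time: 15.55
tool_pos: [0.6021, 0.0502, 0.0344]
tcp_rot: [2.056, 2.376, -0.0]
force: [0.3, -0.3, 1.2]
opening: 0.0401
```

Call:
{"name": "play_rows", "arguments": {
  "steps": "0 0 0 0 0 -3 40;0 0 0 0 0 -7 40;0 0 0 0 0 -15 40;0 0 0 0 0 -20 40;0 0 0 0 0 -20 40;0 0 0 0 0 -20 40;0 0 0 0 0 -20 40;0 0 0 0 0 -15 40;0 0 0 0 0 0 40;0 0 0 0 0 0 40"
}}

```text
time: 16.55
tool_pos: [0.602, 0.0504, 0.1549]
tcp_rot: [2.055, 2.375, 0.001]
force: [0.2, 0.2, 0.2]
opening: 0.0399
```

Run:
```python
from st import *
st()
im,d=imaging.get_image("wrist");cv2.imwrite("pics/w10.png",im)
p=imaging.camera_params("wrist");K=p["camera_matrix"];T=p["T_tool_cam"]
s=monitor.get_state();R=Ro.from_rotvec(s["tcp_rot"]).as_matrix()
v,u=np.mgrid[0:384,0:512];x=(u-K[0,2])/K[0,0];y=(v-K[1,2])/K[0,0];th=np.hypot(x,y);sc=np.tan(th)/th
P=(np.stack([x*sc*d,-y*sc*d,-d],-1)@T[:3,:3].T+T[:3,3])@R.T+s["tool_pos"]
P*=1000;X=(P[...,:2]-L)@f;Y=(P[...,:2]-L)@c;Z=P[...,2]
for a in (42,52,62,72,82,92,100): print(a,[round(float(np.median(Z[(abs(X-a)<2)&(abs(Y-b)<4)])),1) for b in (-35,0,35)])
```

```text
t 16.55 tcp [602.   50.4 154.9] tip z 143.9 nest x,y of tcp 22.7 0.3 toolx ang 98.27 tilt [-0.0002  0.0009] F along,across,z 0.14 -0.2 0.23 open 0.0399 reach 0.011
42 [30.8, 31.0, 31.1]
52 [31.4, 31.2, 31.3]
62 [31.3, 31.2, 31.5]
72 [31.9, 31.6, 32.0]
82 [31.2, 31.3, 31.5]
92 [31.5, 285.9, 31.4]
100 [31.3, 31.3, 31.3]
```

View pics/w10.png

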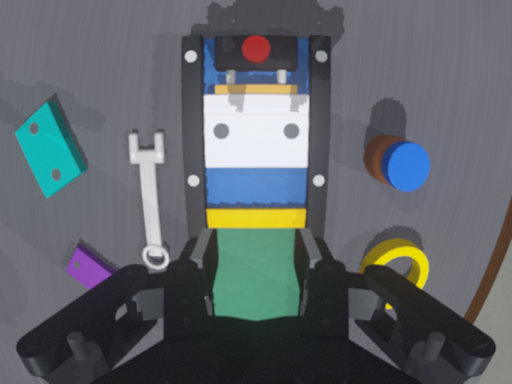

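The wrist view shows the plate flat and square in the pocket at (256,130), touching the released brass pad at (256,90). The gripper is clear. The tape, jar and wrench look undisturbed. Handing in.

```bash
python3 -c "
from rig import arm
print(arm.sign_off())"
```

```text
the job is handed in; nothing more can be done
None
```

The plate is lying flat in the pocket against the brass end stop. The arm let go and backed clear, and I handed the job in after 16.6 s of the 48 s allowed.

**Push:** I slid the plate from behind with both fingertips, along the feed board and over the lip. It stayed square in the channel and dropped flat, and I then pushed it slowly into the stop.

**Stop:** The push force reached 14.3 N. That force means the springs gave about 4.3 mm; the camera showed about 5 mm. Both are well short of the 9 mm limit. The pad returned after I backed off.

**Last checks:**
- **Plate:** its top reads level, at 31–32 mm against an expected 32 mm.
- **Arm:** the wrist force is about zero with the gripper 12 cm up.
- **Bystanders:** the tape, jar and wrench look undisturbed by eye; I did not measure their positions again.

**Disagreements:**
- **Fingertip height:** the wrist camera's depth put the tips a few millimetres too high. They rubbed the lip crest at about 14 N upward until I raised them 3.5 mm.
- **Stop position:** the first view from above put the stop face at about 105 mm from the lip and the wrist camera at about 106 mm. Both are inside the 84–108 mm given.

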